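Chill the fuller jar

TASK

Of the two look-alike closed jars in front of the chill block one is full of steel discs and the other part-used: weigh them in the hand, first lifting the left jar clear of the bench for a moment and setting it back down, then lifting the right one, and stand the heavier in whichever well of the block you can uncover, leaving the lighter standing on the bench. The sliding dust cover is caught on one side, and only trying it shows which: slide it the way it will go. Keep the jars upright, set them down rather than drop them, and do not disturb the other things on the bench.

Things in the scene. Friction and masses are not known exactly. Their poses are not given: they have to be found in the camera images.
- jar_left: closed opaque white jar on the bench, on the left (larger y): cylinder 52 mm across, 78 mm tall, then a grey cap 54 mm across up to 100 mm. Origin: centre of its underside, z up. Steel discs shut inside shift a few mm. The jars look the same; the full one weighs 0.53 to 0.68 kg, the part-used 0.25 to 0.31 kg, either may be on the left. Grip its top from above at any yaw, about 40 N.
- jar_right: closed opaque white jar on the bench, on the right (smaller y): cylinder 52 mm across, 78 mm tall, then a grey cap 54 mm across up to 100 mm. Origin: centre of its underside, z up. Steel discs shut inside shift a few mm. The jars look the same; the full one weighs 0.53 to 0.68 kg, the part-used 0.25 to 0.31 kg, either may be on the left. Grip its top from above at any yaw, about 40 N.
- block: fixed aluminium block, 110 (its x) x 210 (its y) x 50 mm high, origin at the centre of its underside; the robot is on its -x side. Two square wells, 76 x 76 mm, 38 mm deep, side by side along its y, walls 15 to 28 mm. With the cover slid its full travel one well is wholly open; a jar standing in it reaches 112 mm above the bench.
- well_plus (a point): centre of the floor of the well on the block's +y side, 12 mm above the bench
- well_minus (a point): centre of the floor of the well on the block's -y side, 12 mm above the bench
- cover (a joint): slide of the dust cover along the block's y in m, within 0.003 of 0 at the start (both wells covered), range -0.095 to 0.095. + uncovers the - well and the reverse. A hidden stop catches it 20 mm at most from 0 on one side, drawn at random; the other way it goes to the end against about 3 N and stays. 10 to 12 N tells. Plate 106 x 200 x 8 mm, top 60 mm above the bench; slid, it overhangs the block's end.
- cover_handle (a point): centre of the black upright grip on the middle of the cover: 70 mm along the block's x, 20 mm thick along the block's y, from 60 to 100 mm above the bench; this point is at 80 mm and moves with the cover. Axes as the block's.
- timer: bystander, leave alone: small grey kitchen-type timer, 50 x 30 x 20 mm, lying between the jars; origin under its centre
- tip_box: bystander, leave alone: pipette tip box, 120 x 82 x 56 mm, yellow foot and clear top; origin under its centre
- pipette: bystander, leave alone: black pipette lying down, about 230 mm long along its own x, 24 mm thick; origin under its centre
- media_bottle: bystander, leave alone: amber bottle with a blue cap, 72 mm across, 150 mm tall; origin under its centre
- beaker: bystander, leave alone: glass beaker, 72 mm across, 85 mm tall; origin under its centre
- dishes: bystander, leave alone: stack of three flat dishes, 92 mm across, 42 mm tall, behind the block; origin under its centre
Not all that is in view belongs to the job. Several things have the shape of the block; the one meant has the colours described above.

How it is judged (in metres and radians):
On the way, in this order (a step that is already met when the one before it is completed fails the run):
1. the left jar is lifted clear of the bench (20 mm) for 0.3 s (height (world z) of jar_left above 0.02 m), for 0.3 s.
2. then, with the left jar set down again, the right jar is lifted clear (20 mm) for 0.3 s (height (world z) of jar_right above 0.02 m and height (world z) of jar_left below 0.006 m), for 0.3 s.
At the end, for the whole second after the job is handed in: The heavier jar (over 4 N on the block) stands in a well: within 22 mm of its centre, underside under 16 mm above the bench; the lighter stands on the bench (underside within 4 mm of it); both tilted under 0.1 rad, at rest and released (((contact force between jar_left and block above 4 N and (horizontal distance between jar_left and well_plus below 0.022 m or horizontal distance between jar_left and well_minus below 0.022 m) and z of jar_left in the frame of block below 0.016 m and angle between each of jar_left, jar_right's own z axis and vertical below 0.1 rad and linear speed of each of jar_left, jar_right below 0.02 m/s and contact force between the fingers and jar_left below 0.1 N and height (world z) of jar_right between -0.004 and 0.004 m and contact force between the fingers and jar_right below 0.1 N) or (contact force between jar_right and block above 4 N and (horizontal distance between jar_right and well_plus below 0.022 m or horizontal distance between jar_right and well_minus below 0.022 m) and z of jar_right in the frame of block below 0.016 m and angle between each of jar_right, jar_left's own z axis and vertical below 0.1 rad and linear speed of each of jar_right, jar_left below 0.02 m/s and contact force between the fingers and jar_right below 0.1 N and height (world z) of jar_left between -0.004 and 0.004 m and contact force between the fingers and jar_left below 0.1 N))); the robot touches nothing.
It fails at once if a jar is tipped by more than 0.5 rad (angle between any of jar_left, jar_right's own z axis and vertical above 0.5 rad).
It fails at once if a jar is dropped (moves faster than 0.6 m/s out of the gripper) ((linear speed of jar_left above 0.6 m/s and contact force between the fingers and jar_left below 0.1 N) or (linear speed of jar_right above 0.6 m/s and contact force between the fingers and jar_right below 0.1 N)).
It fails at once if a bystander is moved by more than 40 mm (distance of any of timer, tip_box, pipette, media_bottle, beaker, dishes from where it was at the start of the episode above 0.04 m).
It also fails if it takes over 61 s, if anything falls off the work surface, if the arm or the gripper's body presses on something with over 40 N, if the wrist force passes 120 N, or if a joint passes its speed limit or range.

ROBOT

A 6-joint arm with a two-finger parallel gripper is mounted at the origin on the work surface. World frame = base frame: x ahead of the robot, y to its left, z up, the work surface at z = 0. Lengths are in mm, angles in rad, forces in N, time in s.
With the tool pointing down it reaches from about 275 to 1000 mm from the base axis. Payload 8.4 kg.
Tool frame: the origin (TCP) lies midway between the tips of the shut fingers; the grasp point (between the pads) lies behind it (r.pinch_z is the z of the grasp point in the tool frame, in mm); z points along the fingers, y is the direction in which the jaws open and shut (so a half turn about z gives the same grasp; the last joint's range is limited). The gripper opens to 85 mm and grips with 20 to 120 N. Pads are 22 mm wide; open, the fingers measure 114 mm over their backs; the gripper's body (76 mm by 85 mm) begins 54 mm behind the grasp point. The pads swing forward as they close: fully open they stand 13 mm farther back than shut.
Start: joints at [1.21, 0.353, 1.633, -0, 1.155, -0.002], TCP at [219.468, 585.202, 231.281] pointing down, gripper open.
Joint ranges: [-2.63, 2.63], [-0.92, 2.1], [0.06, 2.66], [-1.3, 4.44], [0, 2.69], [-3.02, 3.02]. Speed limits (rad/s): [2.22, 2.22, 2.79, 3.14, 3.14, 3.14].

INTERFACE

Orientations are given as [roll, pitch, yaw] about the fixed x, y, z axes, in that order (R = Rz(yaw) Ry(pitch) Rx(roll)).
In Python, from rig import r, optics, ticket gives the robot as it stands.
- The arm moves only by the shell command python3 -m jog 'ROWS' [FORCE]. ROWS is text: rows parted by semicolons, each of 7 numbers parted by spaces: the closure in counts, from 0 (fully open) to 255 (shut), then the shift along the tool's x, y, z in mm, then the turn, a rotation vector about the tool's x, y, z in degrees. A call has 1 to 5 rows; each row shifts and turns the pose as measured when the row begins, along the tool's axes as they then stand; what a row does not reach is not made up. A row lasts 1/12 s, in which the tool goes at most 41.7 mm and 7.16 degrees, less where a joint would pass 70% of its speed; a pose out of reach is approached as far as the arm can. A call with a gripper value outside its range is refused whole. The fingers move at their own pace and stop on an object; FORCE is the grip in N (left out, the last holds). Time passes only in rows, so rows that do not move let the fingers close. It gives the time, the measured TCP pose, the force and the opening at its end, in the units of the state.
- r.sense(): the state, without advancing time (a new reading comes with each control period).
- optics.grab_frame(name): name is "side" or "top"; returns the picture (480x640x3 uint8, red, green, blue); there is no depth.
- optics.camera_info(name): a dict with "fx", "fy", "cx", "cy" (pixels), "world_from_camera" (4x4, takes a point from camera to world coordinates). Camera axes: x right, y down, z forward; pixel columns grow to the right and rows downward; lengths in mm; the calibration is good to about 2 mm. A picture is of the moment at which its call begins. camera_info takes no time and is no camera call.
- ticket.sign_off(): hands the job in, once; it reports no verdict.
The state is a dict: "clock": time; "qpos": joint angles; "qvel": joint speeds; "joint_efforts": joint torques, N m; "eef_pos": TCP position; "tcp_rot": TCP orientation; "contact_force": force on the tool from outside, world axes, zero at the start; "wrist_torque": the same for the moment, N m; "opening": opening from 0.0 (shut) to 1.0 (fully open).
Only numpy, scipy, OpenCV 4.12 (cv2) and the standard library are available. Lean on these libraries where they do the work, as an engineer would, in place of code of your own. Each camera call takes 0.05 s, during which the arm holds its last target.

## Working session

There is one attempt and no reset: what is moved stays moved. The work goes in short steps, Python scripts to look and compute and a shell command to move; the robot and the scene stay as the last step left them, time stands still between calls to the robot, and variables do not carry over. Pictures are saved under pics/ and viewed, and the job is handed in when it is done.

```bash
ls; mkdir -p pics
python3 - <<'E'
from rig import r, optics, ticket
import cv2, numpy as np
print(r.sense(), r.pinch_z)
for n in ("side","top"):
    im=optics.grab_frame(n); cv2.imwrite(f"pics/{n}0.png",im[:,:,::-1])
    i=optics.camera_info(n); print(n,{k:(np.round(v,3).tolist()) for k,v in i.items()})
E
```

```text
pics
{'clock': 0.0, 'qpos': array([ 1.20959932e+00,  3.53638250e-01,  1.63413660e+00, -4.51229699e-06,
        1.15521223e+00, -2.38801982e-03]), 'qvel': array([ 0.00183647,  0.00117479,  0.00092073, -0.00044817,  0.00051101,
        0.00075114]), 'joint_efforts': array([-8.33275881e-04, -6.05247545e+01, -3.42065299e+01, -1.24833496e-04,
        9.49390931e-03,  7.51240009e-06]), 'eef_pos': array([219.29882256, 584.74928577, 230.56681419]), 'tcp_rot': array([-3.14019822e+00,  7.95751807e-07,  2.78278549e+00]), 'contact_force': array([1.30096472, 0.11779672, 0.71328805]), 'wrist_torque': array([ 0.06460327,  0.00173014, -0.00927212]), 'opening': 0.9999732191643462} -18.700000000000003
side {'fx': 482.826, 'fy': 482.826, 'cx': 317.688, 'cy': 238.305, 'world_from_camera': [[0.683, -0.483, 0.548, -33.814], [-0.73, -0.471, 0.495, -491.035], [0.019, -0.738, -0.674, 764.468], [0.0, 0.0, 0.0, 1.0]]}
top {'fx': 445.207, 'fy': 445.207, 'cx': 313.204, 'cy': 239.667, 'world_from_camera': [[-0.012, -0.994, 0.107, 401.848], [-1.0, 0.014, 0.017, -23.824], [-0.019, -0.107, -0.994, 1137.393], [0.0, 0.0, 0.0, 1.0]]}
```

View pics/top0.png

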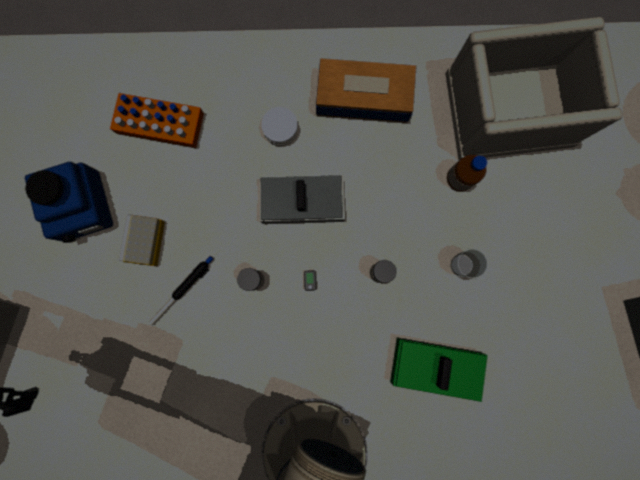

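View pics/side0.png

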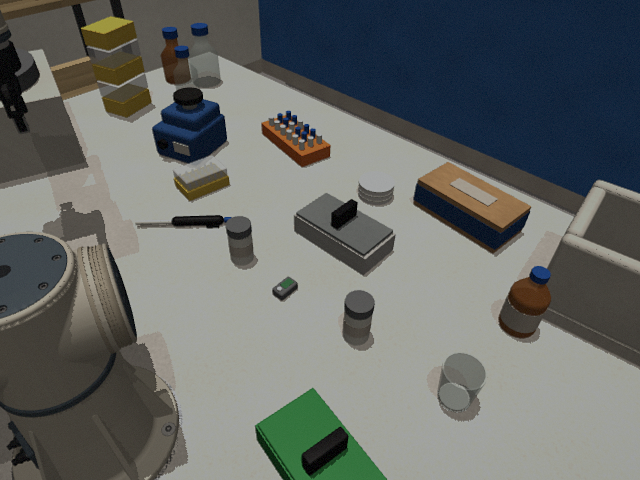

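The top view shows three block-shaped things: grey with a black grip at (302,199), green with a black grip at (440,370), and orange/navy at (367,90). The grey one matches the bare-aluminium description with a black handle, and it has the jars in front of it and the dishes behind. The jar caps are at (250,279) for the left and (383,271) for the right, with the timer at (310,280) between them. I'll confirm this in an enlarged crop and measure.

```bash
cat > h.py <<'E'
import cv2, numpy as np
from rig import r, optics, ticket
def ray(n,uv,z):
    i=optics.camera_info(n);T=np.array(i["world_from_camera"])
    d=T[:3,:3]@np.array([(uv[0]-i["cx"])/i["fx"],(uv[1]-i["cy"])/i["fy"],1]);o=T[:3,3]
    return (o+d*(z-o[2])/d[2])[:2]
def proj(n,p):
    i=optics.camera_info(n);T=np.linalg.inv(np.array(i["world_from_camera"]))
    c=T[:3,:3]@np.array(p,float)+T[:3,3]
    return np.array([i["fx"]*c[0]/c[2]+i["cx"],i["fy"]*c[1]/c[2]+i["cy"]])
E
python3 - <<'E'
from h import *
im=cv2.imread("pics/top0.png"); c=im[160:300,220:420]
cv2.imwrite("pics/crop_top.png",cv2.resize(c,None,fx=4,fy=4,interpolation=cv2.INTER_CUBIC))
im=cv2.imread("pics/side0.png"); c=im[180:350,210:410]
cv2.imwrite("pics/crop_side.png",cv2.resize(c,None,fx=3.5,fy=3.5,interpolation=cv2.INTER_CUBIC))
E
```

```text
(no output)
```

View pics/crop_top.png

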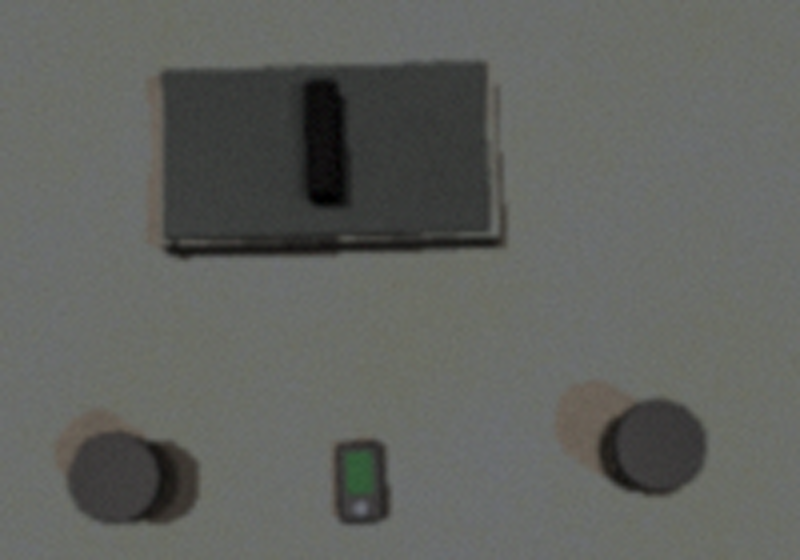

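View pics/crop_side.png

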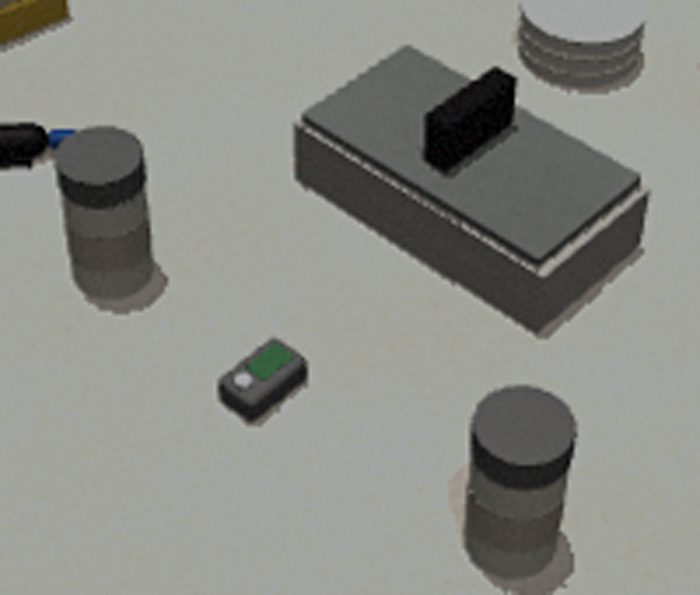

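The crops confirm the grey block with a black upright grip. In the top crop, the cover corners are about (163,72), (486,63), (493,233) and (165,240). The cap centres are (114,477) and (660,445).

Run:
```python
from h import *
tp=lambda p:((p[0]+.5)/4-.5+220,(p[1]+.5)/4-.5+160)
sd=lambda p:((p[0]+.5)/3.5-.5+210,(p[1]+.5)/3.5-.5+180)
f=lambda a:np.round(a,1)
for n,t,s in (("L",(114,477),(101,157)),("R",(660,445),(525,428))):
    print(n,f(ray("top",tp(t),100)),f(ray("side",sd(s),100)))
for nm,fn,cs in (("top",tp,[(163,72),(486,63),(493,233),(165,240)]),("side",sd,[(404,47),(640,185),(540,262),(303,118)])):
    P=np.array([ray(nm,fn(c),60) for c in cs])
    b=(P[0]+P[3]-P[1]-P[2]); a=P[0]+P[1]-P[2]-P[3]
    print(nm,f(P).tolist(),"c",f(P.mean(0)),"yaw",np.degrees(np.arctan2(-b[0],b[1])),np.degrees(np.arctan2(a[1],a[0])))
P=np.array([ray("top",tp(c),100) for c in [(306,80),(337,80),(344,204),(312,204)]]);print("handle",f(P.mean(0)),f(P).tolist())
P=np.array([ray("side",sd(c),100) for c in [(497,68),(516,79),(445,133),(426,115)]]);print("handle",f(P.mean(0)),f(P).tolist())
P=ray("top",tp((361,482)),20);print("timer",f(P))
s=r.sense();print(s['eef_pos'],np.degrees(s['tcp_rot']))
```

```text
L [423.8 147. ] [421.6 144.5]
R [ 438.2 -170.4] [ 435.5 -172.5]
top [[674.1, 124.0], [676.3, -75.9], [570.2, -78.2], [568.9, 122.7]] c [622.4  23.1] yaw 0.5000709460946544 0.9491649922700691
side [[669.3, 123.3], [667.7, -79.4], [569.7, -78.0], [566.3, 118.7]] c [618.2  21.2] yaw 0.25002127456047346 0.9116359979046659
handle [620.1  22.4] [[657.7, 33.2], [657.4, 14.7], [582.6, 11.4], [582.9, 30.3]]
handle [620.   22.3] [[654.9, 30.9], [654.6, 14.9], [582.8, 11.8], [587.6, 31.7]]
timer [420.3   5.3]
[219.31435855 584.79511447 230.64218841] [-1.79928706e+02 -1.21433457e-03  1.59439748e+02]
```

```bash
cat >> h.py <<'E'
from scipy.spatial.transform import Rotation as Ro
def to(x,y,z,yaw=180.0):
    s=r.sense();R=Ro.from_euler('xyz',s['tcp_rot'])
    d=R.inv().apply(np.array([x,y,z])-s['eef_pos'])
    w=np.degrees((R.inv()*Ro.from_euler('xyz',[180,0,yaw],degrees=True)).as_rotvec())
    print("t",round(s['clock'],2),"at",np.round(s['eef_pos'],1),np.round(np.degrees(s['tcp_rot']),1),"F",np.round(s['contact_force'],1),"op",round(s['opening'],3))
    print("shift",np.round(d,1),"turn",np.round(w,1),"rows",np.linalg.norm(d)/41.7)
E
python3 -m jog '0 -25 -25 0 0 0 -6.9;0 -25 -30 0 0 0 -6.9;0 -20 -35 0 0 0 -6.9;0 -20 -36 0 0 0 0;0 -20 -36 0 0 0 0'; python3 -c "
from h import *
to(620,22.4,200)"
```

```text
clock: 0.52
eef_pos: [305.7, 409.3, 227.8]
tcp_rot: [-3.141, -0.002, -3.118]
contact_force: [0.9, 0.1, 1.0]
opening: 0.997
t 0.52 at [305.7 409.3 227.8] [-1.800e+02 -1.000e-01 -1.786e+02] F [0.9 0.1 1. ] op 0.997
shift [-305.  -394.3   27.3] turn [-0.  -0.1  1.4] rows 11.972305612682975
```

```bash
python3 -m jog '0 -25 -32 1 0 0 0.8;0 -25 -32 2 0 0 0;0 -25 -32 2 0 0 0;0 -25 -32 2 0 0 0;0 -25 -32 2 0 0 0' >/dev/null;python3 -m jog '0 -25 -33 3 0 0 0;0 -25 -33 3 0 0 0;0 -25 -33 3 0 0 0;0 -25 -33 3 0 0 0;0 -25 -33 3 0 0 0'; python3 -c "
from h import *
to(620,22.4,150,180.6)"
```

```text
clock: 1.35
eef_pos: [558.1, 78.1, 202.9]
tcp_rot: [-3.141, -0.003, -3.129]
contact_force: [0.3, 0.8, -0.0]
opening: 0.997
t 1.35 at [558.1  78.1 202.9] [-180.    -0.2 -179.3] F [ 0.3  0.8 -0. ] op 0.997
shift [-61.3 -56.4  52.7] turn [-0.  -0.2  0.1] rows 2.3646780666891964
```

```bash
python3 -m jog '0 -21 -19 12 0 0 0;0 -21 -19 20 0 0 0;0 -18 -17 20 0 0 0;0 0 0 0 0 0 0;0 0 0 0 0 0 0'; python3 -c "
from h import *
cv2.imwrite('pics/s1.png',optics.grab_frame('side')[100:400,150:550,::-1].repeat(2,0).repeat(2,1))
to(620,22.4,70,180.6)"
```

```text
clock: 1.77
eef_pos: [625.1, 12.4, 147.1]
tcp_rot: [-3.14, -0.002, -3.137]
contact_force: [-0.0, 0.3, 0.3]
opening: 1.002
t 1.82 at [624.6  12.6 147. ] [-1.799e+02 -1.000e-01 -1.797e+02] F [ 0.5 -0.  -0.9] op 1.0
shift [ 4.4 10.  77. ] turn [-0.1 -0.1 -0.3] rows 1.8642290899998992
```

View pics/s1.png

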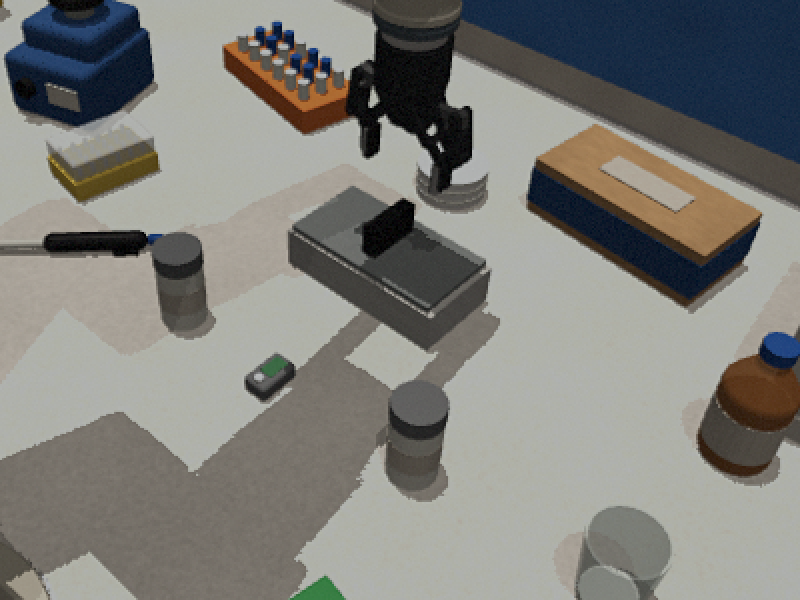

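The open jaws hang above the handle, at about (390,225) in the picture, and straddle it along y. I'll correct the offset and descend.

```bash
python3 -m jog '0 4 10 10 0 0 0;0 0 0 22 0 0 0;0 0 0 22 0 0 0;0 0 0 14 0 0 0;0 0 0 0 0 0 0'; python3 -c "
from h import *
to(620,22.4,70,180.6)"
```

```text
clock: 2.23
eef_pos: [617.7, 29.9, 79.4]
tcp_rot: [-3.141, 0.002, -3.133]
contact_force: [-1.1, 0.3, 0.2]
opening: 1.002
t 2.23 at [617.7  29.9  79.4] [-1.800e+02  1.000e-01 -1.795e+02] F [-1.1  0.3  0.2] op 1.002
shift [-2.3 -7.5  9.4] turn [-0.   0.1 -0.1] rows 0.29418870291797516
```

```bash
python3 -m jog '0 -2 -5 7 0 0 0;0 0 0 0 0 0 0;0 0 0 0 0 0 0'; python3 -c "
from h import *
to(620,22.4,70,180.6)"
```

```text
clock: 2.48
eef_pos: [618.6, 28.0, 73.5]
tcp_rot: [-3.141, 0.002, -3.13]
contact_force: [0.3, 0.1, 0.2]
opening: 0.999
t 2.48 at [618.6  28.   73.5] [-1.800e+02  1.000e-01 -1.793e+02] F [0.3 0.1 0.2] op 0.999
shift [-1.3 -5.6  3.5] turn [-0.   0.1  0.1] rows 0.16100439913707099
```

```bash
python3 -m jog '0 -1 -6 3 0 0 0;0 0 -3 1 0 0 0;0 0 0 0 0 0 0'; python3 -c "
from h import *
to(620,22.4,70,180.6)"
```

```text
clock: 2.73
eef_pos: [621.1, 18.8, 71.5]
tcp_rot: [-3.142, 0.006, -3.129]
contact_force: [-0.2, 0.8, -0.7]
opening: 1.003
t 2.73 at [621.1  18.8  71.5] [-180.     0.3 -179.3] F [-0.2  0.8 -0.7] op 1.003
shift [1.  3.7 1.5] turn [-0.   0.3  0.1] rows 0.09810452059559341
```

```bash
python3 -m jog '120 0 4 1 0 0 0;160 0 0 0 0 0 0;200 0 0 0 0 0 0;255 0 0 0 0 0 0;255 0 0 0 0 0 0' 40;python3 -m jog '255 0 0 0 0 0 0;255 0 0 0 0 0 0;255 0 0 0 0 0 0;255 0 0 0 0 0 0'; python3 -c "
from h import *
to(620,22.4,70,180.6)"
```

```text
clock: 3.15
eef_pos: [621.9, 22.4, 71.6]
tcp_rot: [3.141, 0.008, -3.131]
contact_force: [0.1, -0.0, 0.1]
opening: 0.3
clock: 3.48
eef_pos: [621.9, 22.6, 71.8]
tcp_rot: [3.142, 0.008, -3.13]
contact_force: [-0.5, 1.1, 0.9]
opening: 0.23
t 3.48 at [621.9  22.6  71.8] [ 180.     0.5 -179.4] F [-0.5  1.1  0.9] op 0.23
shift [ 2.  -0.1  1.8] turn [0.  0.5 0. ] rows 0.06314970289015312
```

Handle gripped; the opening of 0.23 × 85 mm is about 20 mm. I'll try it toward +y.

```bash
python3 -m jog '255 0 4 0 0 0 0;255 0 4 0 0 0 0;255 0 4 0 0 0 0' | grep -v rot;python3 -m jog '255 0 4 0 0 0 0;255 0 4 0 0 0 0' |grep -v rot;python3 -m jog '255 0 4 0 0 0 0;255 0 4 0 0 0 0'|grep -v rot
```

```text
clock: 3.73
eef_pos: [621.8, 33.7, 71.8]
contact_force: [0.5, -2.8, 1.2]
opening: 0.227
clock: 3.9
eef_pos: [621.7, 42.3, 71.7]
contact_force: [0.2, -3.8, 1.0]
opening: 0.227
clock: 4.07
eef_pos: [621.6, 51.3, 71.8]
contact_force: [0.8, -3.7, 1.3]
opening: 0.224
```

It has moved 29 mm at a steady 3–4 N, which is past any stop, so +y is the free way. I'll take it to the end.

```bash
python3 -m jog '255 0 10 0 0 0 0;255 0 10 0 0 0 0;255 0 10 0 0 0 0;255 0 8 0 0 0 0;255 0 6 0 0 0 0' | grep -v rot;python3 -m jog '255 0 5 0 0 0 0;255 0 4 0 0 0 0;255 0 4 0 0 0 0' |grep -v rot;python3 -m jog '255 0 4 0 0 0 0;255 0 4 0 0 0 0'|grep -v rot
```

```text
clock: 4.48
eef_pos: [621.0, 99.4, 71.8]
contact_force: [-0.2, -3.9, 0.6]
opening: 0.227
clock: 4.73
eef_pos: [620.8, 115.1, 71.8]
contact_force: [0.0, -3.5, 1.4]
opening: 0.229
clock: 4.9
eef_pos: [620.6, 119.3, 71.7]
contact_force: [2.9, -45.9, 6.2]
opening: 0.23
```

That's the end stop, at about +97 mm of hand travel. I'll relax, open and rise.

```bash
python3 -m jog '255 0 -2 0 0 0 0;0 0 0 0 0 0 0;0 0 0 0 0 0 0;0 0 0 0 0 0 0;0 0 0 0 0 0 0' | grep -v rot;python3 -m jog '0 0 0 0 0 0 0;0 0 0 0 0 0 0;0 0 0 -25 0 0 0;0 0 0 -30 0 0 0;0 0 0 -30 0 0 0' |grep -v rot;python3 -c "
from h import *
to(423,146,160)"
```

```text
clock: 5.32
eef_pos: [620.5, 117.6, 71.5]
contact_force: [0.6, -0.5, -0.1]
opening: 0.784
clock: 5.73
eef_pos: [614.9, 118.8, 151.2]
contact_force: [0.4, -0.1, 0.4]
opening: 1.002
t 5.73 at [614.9 118.8 151.2] [-179.4   -0.4 -179.2] F [ 0.4 -0.1  0.4] op 1.002
shift [191.5  29.8  -7.8] turn [-0.6 -0.4  0.8] rows 4.651628204114742
```

```bash
python3 -m jog '0 32 4 -15 0 0 0;0 32 5 -10 -0.6 -0.4 0;0 32 5 0 0 0 0;0 32 5 0 0 0 0;0 31 5 0 0 0 0' | grep -v rot;python3 -m jog '0 15 2 0 0 0 0;0 0 0 0 0 0 0;0 0 0 0 0 0 0'|grep -v rot; python3 -c "
from h import *
for n in ('top','side'): cv2.imwrite(f'pics/{n}2.png',optics.grab_frame(n)[:,:,::-1])
to(423,146,130)"
```

```text
clock: 6.15
eef_pos: [460.4, 142.8, 184.1]
contact_force: [-0.1, 0.8, -0.2]
opening: 1.007
clock: 6.4
eef_pos: [438.3, 145.1, 184.0]
contact_force: [0.5, -0.3, 0.1]
opening: 1.001
t 6.5 at [439.3 145.  183.9] [ 179.7    0.9 -179.2] F [-0.2  0.5 -0.1] op 0.997
shift [17.1  1.  53.7] turn [0.3 0.9 0.8] rows 1.35084064904543
```

View pics/top2.png

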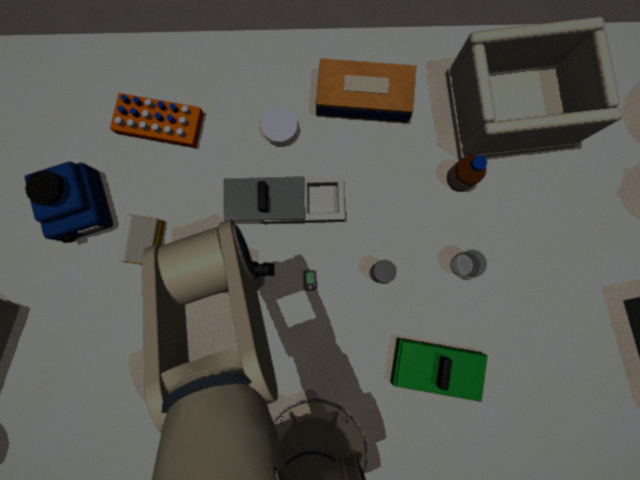

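View pics/side2.png

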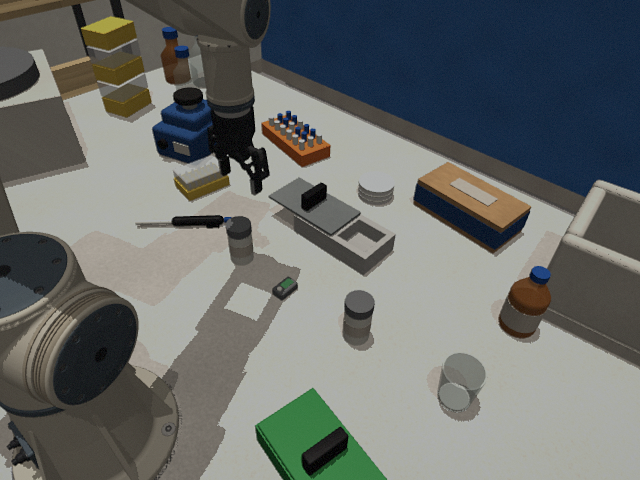

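The minus well is wholly open: (323,198) in the top view and (362,237) in the side view. The gripper is above the left jar, so I'll descend.

```bash
python3 -m jog '0 16 1 10 0.3 0.9 0.8;0 5 0 20 0 0 0;0 0 0 20 0 0 0;0 0 0 0 0 0 0' | grep -v rot;python3 -c "
from h import *
R=[cv2.imread('pics/top2.png')[160:240,300:360]]
cv2.imwrite('pics/well.png',cv2.resize(R[0],None,fx=8,fy=8,interpolation=cv2.INTER_CUBIC))
to(423,146,72)"
```

```text
clock: 6.83
eef_pos: [424.9, 146.6, 133.7]
contact_force: [-0.9, -0.5, 0.7]
opening: 0.999
t 6.83 at [424.9 146.6 133.7] [179.9   0.4 179.8] F [-0.9 -0.5  0.7] op 0.999
shift [ 2.3 -0.8 61.7] turn [ 0.1  0.4 -0.2] rows 1.4798889531970747
```

View pics/well.png

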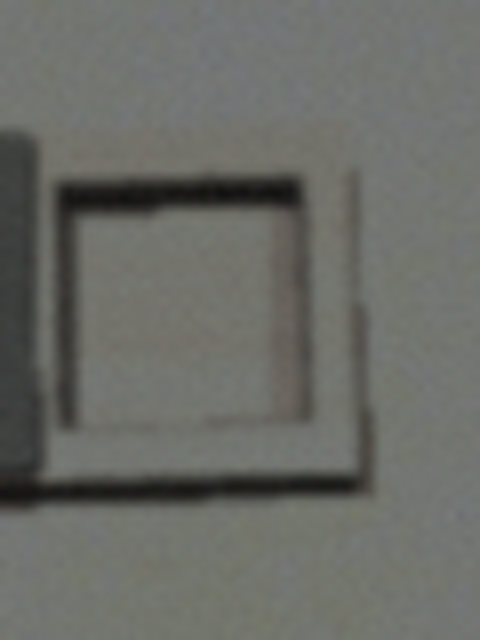

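The crop shows the well rim corners at about (57,178), (300,178), (310,424) and (62,430). Next I'll compute its centre at z=50 and descend the last of the way.

```bash
python3 -m jog '0 2 -1 20 0 0 0;0 0 0 20 0 0 0;0 0 0 12 0 0 0;0 0 0 4 0 0 0;0 0 0 0 0 0 0' | grep -v rot;python3 -c "
from h import *
P=np.array([ray('top',((a+.5)/8-.5+300,(b+.5)/8-.5+160),50) for a,b in [(57,178),(300,178),(310,424),(62,430)]]);print(np.round(P,1).tolist(),P.mean(0))
to(423,146,72)"
```

```text
clock: 7.25
eef_pos: [430.6, 146.3, 77.5]
contact_force: [-0.1, 0.4, 0.3]
opening: 1.002
[[664.0, 9.6], [662.7, -66.0], [585.2, -67.7], [584.5, 8.9]] [624.09643831 -28.77440543]
t 7.25 at [430.6 146.3  77.5] [179.8   0.6 179.7] F [-0.1  0.4  0.3] op 1.002
shift [ 7.7 -0.3  5.4] turn [ 0.2  0.6 -0.3] rows 0.2259573641862996
```

```bash
python3 -m jog '0 7 0 4 0 0 0;0 3 0 2 0 0 0;0 0 0 0 0 0 0' | grep -v rot;python3 -c "
from h import *
to(423,146,72)"
```

```text
clock: 7.5
eef_pos: [422.3, 146.7, 72.7]
contact_force: [0.1, 0.6, -0.4]
opening: 1.002
t 7.5 at [422.3 146.7  72.7] [179.8   0.7 179.7] F [ 0.1  0.6 -0.4] op 1.002
shift [-0.6 -0.7  0.7] turn [ 0.2  0.7 -0.3] rows 0.029302031108814353
```

```bash
python3 -m jog '60 0 0 0 0 0 0;110 0 0 0 0 0 0;255 0 0 0 0 0 0;255 0 0 0 0 0 0;255 0 0 0 0 0 0' 40| grep -v rot;python3 -m jog '255 0 0 0 0 0 0;255 0 0 0 0 0 0;255 0 0 0 0 0 0;255 0 0 0 0 0 0' | grep -v rot; python3 -m jog '255 0 0 0 0 0 0' | grep force; python3 -m jog '255 0 0 0 0 0 0' | grep -v rot
```

```text
clock: 7.92
eef_pos: [422.7, 147.1, 74.5]
contact_force: [-0.5, 0.7, -5.7]
opening: 0.618
clock: 8.25
eef_pos: [422.8, 147.2, 74.5]
contact_force: [-0.3, -0.4, -2.2]
opening: 0.621
contact_force: [0.8, 0.6, -2.1]
clock: 8.42
eef_pos: [422.8, 147.2, 74.5]
contact_force: [0.1, 0.1, -2.5]
opening: 0.614
```

```bash
python3 -m jog '255 0 0 -5 0 0 0;255 0 0 -12 0 0 0;255 0 0 -15 0 0 0;255 0 0 -8 0 0 0;255 0 0 0 0 0 0'|grep -v rot; for i in 1 2; do python3 -m jog '255 0 0 0 0 0 0'|grep force;done; for i in 1 2 3 ; do python3 -m jog '255 0 0 0 0 0 0' |grep force;done;  python3 -c "
from h import *
cv2.imwrite('pics/s3.png',optics.grab_frame('side')[100:400,150:550,::-1].repeat(2,0).repeat(2,1))
to(423,146,74.5)"
```

```text
clock: 8.83
eef_pos: [419.5, 146.0, 114.8]
contact_force: [0.6, 0.1, -6.6]
opening: 0.618
contact_force: [-0.3, -0.4, -7.5]
contact_force: [0.2, -0.2, -6.6]
contact_force: [0.3, 0.5, -6.5]
contact_force: [-0.3, 0.6, -6.0]
contact_force: [-0.5, 0.7, -5.8]
t 9.3 at [418.3 145.6 113.3] [179.9   0.4 179.7] F [-0.8  0.  -5.9] op 0.618
shift [-4.4  0.4 38.8] turn [ 0.1  0.4 -0.3] rows 0.9374964514180522
```

View pics/s3.png

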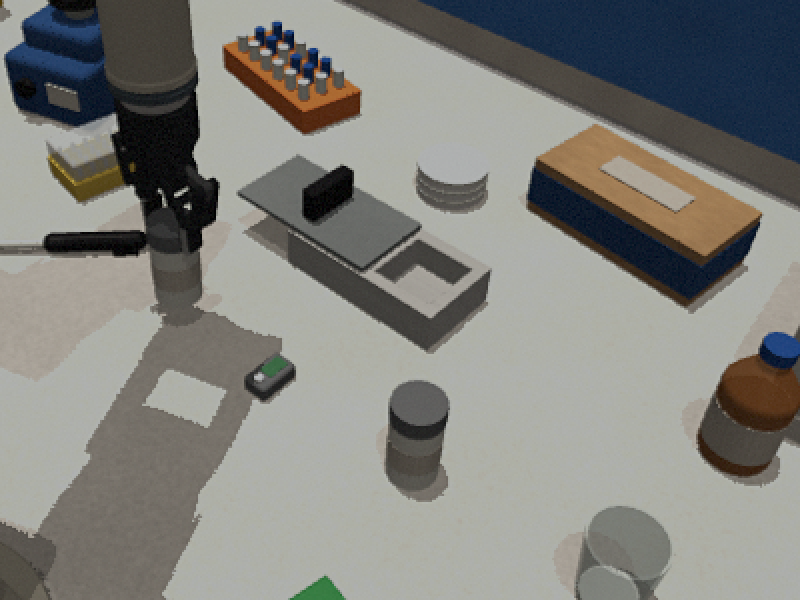

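The left jar hangs upright in the gripper at about (178,265), lifted some 39 mm. The force is about 6.2 N, so it's probably the full one. I'll set it back down.

```bash
python3 -m jog '255 -2 0 8 0 0 0;255 -2 0 12 0 0 0;255 0 0 8 0 0 0;255 0 0 4 0 0 0;255 0 0 0 0 0 0'|grep -v rot; python3 -c "
from h import *
to(423,146,74.5)"
```

```text
clock: 9.72
eef_pos: [422.9, 145.6, 78.0]
contact_force: [-0.3, -0.3, -6.7]
opening: 0.619
t 9.72 at [422.9 145.6  78. ] [179.9   0.4 179.7] F [-0.3 -0.3 -6.7] op 0.619
shift [-0.1  0.4  3.5] turn [ 0.1  0.4 -0.3] rows 0.08479219351771483
```

```bash
python3 -m jog '255 0 0 2 0 0 0;255 0 0 2 0 0 0;255 0 0 0 0 0 0'|grep -v rot; python3 -m jog '255 0 0 1 0 0 0;255 0 0 0 0 0 0'|grep -v rot
```

```text
clock: 9.97
eef_pos: [423.1, 145.7, 74.8]
contact_force: [0.6, -0.1, -6.1]
opening: 0.618
clock: 10.13
eef_pos: [423.6, 146.0, 74.8]
contact_force: [-0.5, -0.0, -6.3]
opening: 0.621
```

```bash
python3 -m jog '255 0 0 2 0 0 0;255 0 0 1 0 0 0'|grep -v rot; python3 -m jog '255 0 0 1 0 0 0;255 0 0 0 0 0 0'|grep -v rot
```

```text
clock: 10.3
eef_pos: [424.5, 146.2, 74.5]
contact_force: [-7.0, -3.9, 15.2]
opening: 0.622
clock: 10.47
eef_pos: [424.5, 146.1, 74.9]
contact_force: [-0.3, -0.1, -6.8]
opening: 0.618
```

The jar touches at 74.5 and now hovers within 0.5 mm. I'll nudge down and release.

```bash
python3 -m jog '255 0 0 1.5 0 0 0;0 0 0 0 0 0 0;0 0 0 0 0 0 0;0 0 0 0 0 0 0;0 0 0 0 0 0 0' |grep -v rot; python3 -m jog '0 0 0 0 0 0 0;0 0 0 0 0 0 0;0 0 0 -10 0 0 0;0 0 0 -25 0 0 0;0 0 0 -30 0 0 0' |grep -v rot; python3 -m jog '0 0 0 -20 0 0 0;0 0 0 0 0 0 0;0 0 0 0 0 0 0' |grep -v rot;  python3 -c "
from h import *
to(437,-171.5,160)"
```

```text
clock: 10.88
eef_pos: [427.3, 147.2, 75.1]
contact_force: [0.4, 0.7, -0.1]
opening: 1.0
clock: 11.3
eef_pos: [422.9, 145.7, 137.8]
contact_force: [0.7, -0.5, 0.7]
opening: 1.002
clock: 11.55
eef_pos: [425.3, 146.6, 165.3]
contact_force: [0.1, -0.1, 0.9]
opening: 0.999
t 11.55 at [425.3 146.6 165.3] [179.8   0.7 179.7] F [ 0.1 -0.1  0.9] op 0.999
shift [ -13.4 -318.     4.3] turn [ 0.2  0.7 -0.3] rows 7.634298635749383
```

```bash
python3 -m jog '0 -1 -32 -3 0 0 0;0 -1 -36 0 0 0 0;0 -2 -36 0 0 0 0;0 -2 -36 0 0 0 0;0 -2 -36 0 0 0 0'  |grep -v rot; python3 -m jog '0 -2 -36 0 0 0 0;0 -2 -36 0 0 0 0;0 0 -30 0 0 0 0;0 0 -15 0 0 0 0;0 0 0 0 0 0 0'|grep -v rot;  python3 -c "
from h import *
to(437,-171.5,130)
for n in ('top','side'): cv2.imwrite(f'pics/{n}4.png',optics.grab_frame(n)[:,:,::-1])
"
```

```text
clock: 11.97
eef_pos: [432.4, -29.4, 166.9]
contact_force: [0.6, 0.0, -0.3]
opening: 1.0
clock: 12.38
eef_pos: [434.3, -157.4, 163.0]
contact_force: [0.8, 0.7, 0.9]
opening: 0.998
t 12.38 at [ 434.3 -157.4  163. ] [ 179.7    0.6 -179.9] F [0.8 0.7 0.9] op 0.998
shift [ -2.4 -14.3  33. ] turn [0.3 0.6 0.1] rows 0.8636548882665707
```

View pics/top4.png

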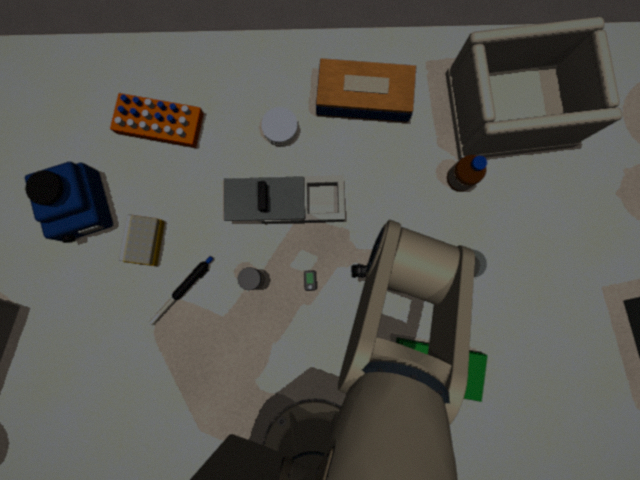

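View pics/side4.png

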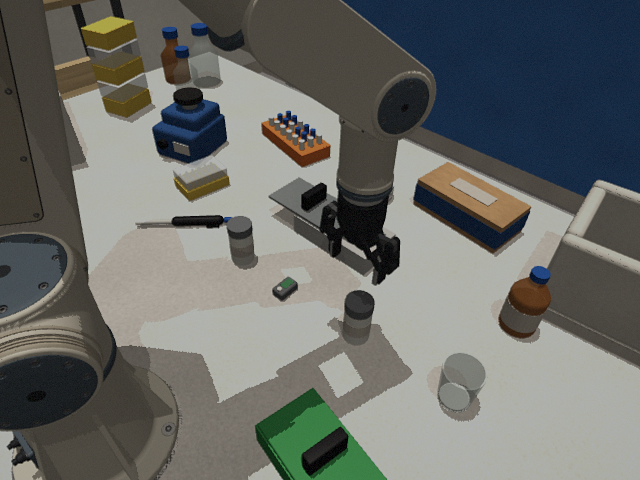

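The left jar stands upright at (240,240) in the side view and (251,279) in the top view. The gripper is over the right jar at (358,315), so I'll go down.

```bash
python3 -m jog '0 -1 -12 10 0 0 0;0 0 -5 20 0 0 0;0 0 0 20 0 0 0;0 0 0 0 0 0 0'|grep -v rot;  python3 -c "
from h import *
to(437,-171.5,73)"
```

```text
clock: 12.82
eef_pos: [436.1, -169.5, 110.0]
contact_force: [-0.8, 0.4, 0.6]
opening: 1.001
t 12.82 at [ 436.1 -169.5  110. ] [ 179.6    0.7 -179.6] F [-0.8  0.4  0.6] op 1.001
shift [-0.5 -2.2 37. ] turn [0.4 0.7 0.4] rows 0.8890492801538393
```

```bash
python3 -m jog '0 0 -2 15 0.4 0.7 0.4;0 0 -1 15 0 0 0;0 0 0 5 0 0 0;0 0 0 0 0 0 0'|grep -v rot;  python3 -c "
from h import *
to(437,-171.5,73)"
```

```text
clock: 13.15
eef_pos: [436.1, -169.7, 73.3]
contact_force: [-0.4, 0.1, 0.5]
opening: 1.001
t 13.15 at [ 436.1 -169.7   73.3] [ 179.9   -0.2 -179.7] F [-0.4  0.1  0.5] op 1.001
shift [-0.9 -1.8  0.3] turn [ 0.1 -0.2  0.3] rows 0.04838232102470378
```

```bash
python3 -m jog '60 0 -2 0 0 0 0;110 0 0 0 0 0 0;255 0 0 0 0 0 0;255 0 0 0 0 0 0;255 0 0 0 0 0 0' 40| grep -v rot;python3 -m jog '255 0 0 0 0 0 0;255 0 0 0 0 0 0;255 0 0 0 0 0 0;255 0 0 0 0 0 0' | grep -v rot; python3 -m jog '255 0 0 -5 0 0 0;255 0 0 -12 0 0 0;255 0 0 -15 0 0 0;255 0 0 -8 0 0 0;255 0 0 0 0 0 0'|grep -v rot; for i in 1 2 3 4 5; do python3 -m jog '255 0 0 0 0 0 0'|grep force;done;  python3 -c "
from h import *
cv2.imwrite('pics/s5.png',optics.grab_frame('side')[100:400,150:550,::-1].repeat(2,0).repeat(2,1))
to(437,-171.5,74.5)"
```

```text
clock: 13.57
eef_pos: [437.4, -171.2, 76.1]
contact_force: [-0.0, 0.4, -3.1]
opening: 0.619
clock: 13.9
eef_pos: [437.3, -171.3, 76.7]
contact_force: [-0.1, -0.2, -2.2]
opening: 0.613
clock: 14.32
eef_pos: [436.2, -171.0, 118.2]
contact_force: [0.1, -0.0, -2.1]
opening: 0.619
contact_force: [-0.7, -0.3, -3.8]
contact_force: [0.4, -0.2, -2.2]
contact_force: [0.3, 0.7, -3.7]
contact_force: [-0.5, 0.9, -2.7]
contact_force: [0.1, 0.0, -2.0]
t 14.78 at [ 435.6 -170.8  117.1] [ 179.9   -0.3 -179.6] F [ 0.1  0.3 -3.2] op 0.617
shift [-1.6 -0.8 42.6] turn [ 0.1 -0.3  0.4] rows 1.0219765249103956
```

View pics/s5.png

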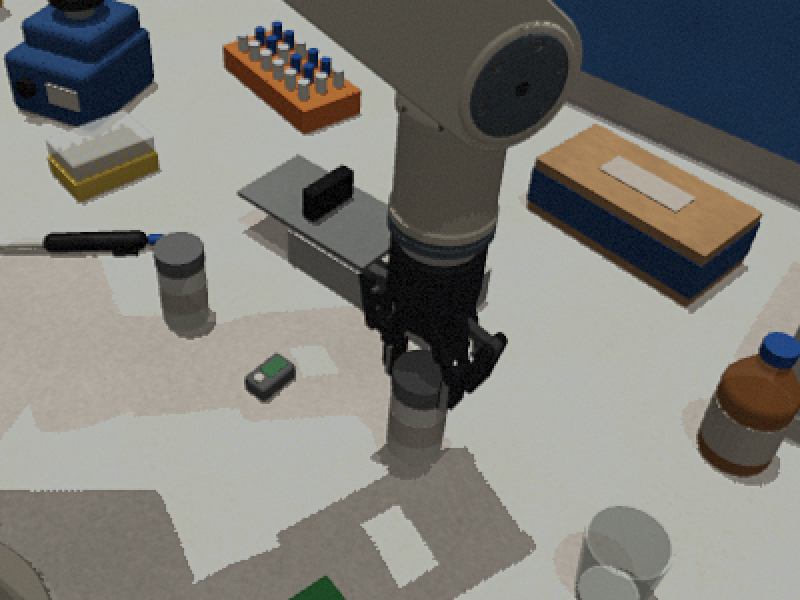

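The right jar hangs upright and reads about 2.9 N against 6.2 N, so it's the part-used one and the left is full. I'll set the right one down.

```bash
python3 -m jog '255 -1 0 8 0 0 0;255 -1 0 12 0 0 0;255 0 0 9 0 0 0;255 0 0 5 0 0 0;255 0 0 0 0 0 0'|grep -v rot; python3 -m jog '255 0 0 1 0 0 0;255 0 0 0 0 0 0'|grep -v rot
```

```text
clock: 15.2
eef_pos: [437.3, -170.6, 79.5]
contact_force: [0.4, 1.3, -2.8]
opening: 0.616
clock: 15.37
eef_pos: [436.8, -170.4, 77.7]
contact_force: [-0.5, 0.2, -2.4]
opening: 0.616
```

```bash
python3 -m jog '255 0 0 1.5 0 0 0;255 0 0 0.5 0 0 0'|grep -v rot; python3 -m jog '255 0 0 1 0 0 0'|grep -v rot; python3 -m jog '255 0 0 1 0 0 0'|grep -v rot
```

```text
clock: 15.53
eef_pos: [437.1, -170.6, 76.0]
contact_force: [-0.7, -0.3, -3.3]
opening: 0.613
clock: 15.62
eef_pos: [437.4, -170.6, 75.3]
contact_force: [0.7, 0.6, -2.5]
opening: 0.621
clock: 15.7
eef_pos: [437.8, -170.7, 75.0]
contact_force: [-5.0, 4.6, 19.2]
opening: 0.615
```

Contact. Release and rise.

```bash
python3 -m jog '0 0 0 0 0 0 0;0 0 0 0 0 0 0;0 0 0 0 0 0 0;0 0 0 0 0 0 0;0 0 0 0 0 0 0' |grep -v rot; python3 -m jog '0 0 0 0 0 0 0;0 0 0 -10 0 0 0;0 0 0 -25 0 0 0;0 0 0 -30 0 0 0;0 0 0 -20 0 0 0' |grep -v rot;  python3 -c "
from h import *
to(423.5,146,160)"
```

```text
clock: 16.12
eef_pos: [439.5, -171.3, 76.5]
contact_force: [0.8, -0.2, -1.0]
opening: 0.998
clock: 16.53
eef_pos: [436.2, -170.1, 161.7]
contact_force: [0.5, -0.2, 0.3]
opening: 1.002
t 16.53 at [ 436.2 -170.1  161.7] [ 179.8   -0.6 -179.6] F [ 0.5 -0.2  0.3] op 1.002
shift [ 10.7 316.2   3.1] turn [ 0.2 -0.6  0.4] rows 7.586656676014812
```

```bash
python3 -m jog '0 1 32 -3 0 0 0;0 1 36 0 0 0 0;0 2 36 0 0 0 0;0 2 36 0 0 0 0;0 2 36 0 0 0 0'  |grep -v rot; python3 -m jog '0 2 36 0 0 0 0;0 2 36 0 0 0 0;0 0 30 0 0 0 0;0 0 15 0 0 0 0;0 0 0 0 0 0 0'|grep -v rot;  python3 -c "
from h import *
to(423.5,146,110)"
```

```text
clock: 16.95
eef_pos: [432.5, 4.8, 175.3]
contact_force: [1.6, 0.8, -0.3]
opening: 0.999
clock: 17.37
eef_pos: [427.6, 132.8, 179.9]
contact_force: [-0.1, -0.5, 0.4]
opening: 1.002
t 17.37 at [427.6 132.8 179.9] [179.9   0.6 180. ] F [-0.1 -0.5  0.4] op 1.002
shift [ 4.8 13.  69.9] turn [ 0.1  0.6 -0. ] rows 1.7092235286208102
```

```bash
python3 -m jog '0 4 10 15 0 0 0;0 1 4 20 0 0 0;0 0 0 20 0 0 0;0 0 0 5 0 0 0;0 0 0 0 0 0 0'|grep -v rot; python3 -c "
from h import *
a=cv2.imread('pics/top4.png')[255:300,225:280]
cv2.imwrite('pics/capL.png',cv2.resize(a,None,fx=8,fy=8,interpolation=cv2.INTER_CUBIC))
to(423.5,146,73)"
```

```text
clock: 17.78
eef_pos: [424.6, 147.3, 122.0]
contact_force: [-0.3, -0.2, -0.3]
opening: 1.0
t 17.78 at [424.6 147.3 122. ] [ 179.9    0.9 -179.8] F [-0.3 -0.2 -0.3] op 1.0
shift [ 1.9 -1.4 48.9] turn [0.2 0.9 0.2] rows 1.1746486660841997
```

View pics/capL.png

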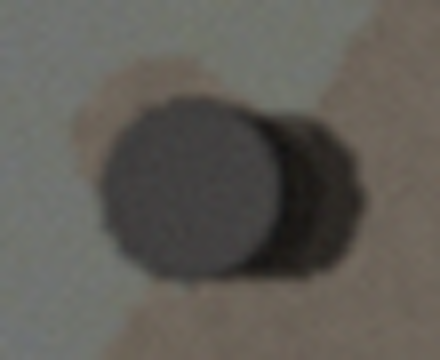

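The cap centre in the crop is (192,188), or pixel (249,278.5), so the jar is within about 2 mm of where it started.

```bash
python3 -m jog '0 0 -1 15 0.2 0.9 0;0 0 0 18 0 0 0;0 0 0 11 0 0 0;0 0 0 4 0 0 0;0 0 0 0 0 0 0'|grep -v rot; python3 -c "
from h import *
to(424.5,146,73)"
```

```text
clock: 18.2
eef_pos: [428.0, 143.9, 77.2]
contact_force: [-0.5, -1.0, 0.2]
opening: 1.0
t 18.2 at [428.  143.9  77.2] [-180.     0.2 -180. ] F [-0.5 -1.   0.2] op 1.0
shift [3.5 2.1 4.2] turn [-0.   0.2  0. ] rows 0.1407056543535505
```

```bash
python3 -m jog '0 4 3 3 0 0 0;0 0 0 2 0 0 0;0 0 0 0 0 0 0'|grep -v rot; python3 -m jog '60 0 0 0 0 0 0;110 0 0 0 0 0 0;255 0 0 0 0 0 0;255 0 0 0 0 0 0;255 0 0 0 0 0 0' 45| grep -v rot;python3 -m jog '255 0 0 0 0 0 0;255 0 0 0 0 0 0;255 0 0 0 0 0 0;255 0 0 0 0 0 0' | grep -v rot; python3 -m jog '255 0 0 -5 0 0 0;255 0 0 -12 0 0 0;255 0 0 -20 0 0 0;255 0 0 -25 0 0 0;255 0 0 -20 0 0 0'|grep -v rot; python3 -m jog '255 0 0 -8 0 0 0;255 0 0 0 0 0 0'|grep -v rot;  python3 -c "
from h import *
to(622,-29,185,180.6)"
```

```text
clock: 18.45
eef_pos: [425.2, 146.9, 74.3]
contact_force: [0.5, 1.0, 0.6]
opening: 0.998
clock: 18.87
eef_pos: [425.7, 147.2, 76.0]
contact_force: [-0.5, -0.9, -4.2]
opening: 0.618
clock: 19.2
eef_pos: [425.7, 147.2, 75.9]
contact_force: [-0.1, 0.3, -0.7]
opening: 0.619
clock: 19.62
eef_pos: [419.1, 145.1, 155.6]
contact_force: [1.1, -0.3, -6.0]
opening: 0.617
clock: 19.78
eef_pos: [420.2, 145.6, 167.0]
contact_force: [-0.0, -0.0, -6.3]
opening: 0.614
t 19.78 at [420.2 145.6 167. ] [-179.9   -0.2 -180. ] F [-0.  -0.  -6.3] op 0.614
shift [-201.7 -174.7  -18.1] turn [-0.1 -0.2 -0.6] rows 6.413988538367458
```

```bash
python3 -m jog '255 -8 -12 -6 0 0 0;255 -16 -20 -5 0 0 0;255 -18 -20 -3 0 0 0;255 -20 -20 0 0 0 -0.6;255 -20 -20 0 0 0 0'|grep -v rot; python3 -m jog '255 -20 -18 0 0 0 0;255 -20 -14 0 0 0 0;255 -18 -10 0 0 0 0;255 -12 -5 0 0 0 0;255 -6 0 0 0 0 0'|grep -v rot;  python3 -c "
from h import *
to(622,-29,120,180.6)"
```

```text
clock: 20.2
eef_pos: [498.0, 53.2, 176.2]
contact_force: [0.9, 0.7, -6.8]
opening: 0.617
clock: 20.62
eef_pos: [576.7, 0.2, 166.6]
contact_force: [-0.1, -0.2, -5.4]
opening: 0.616
t 20.62 at [5.767e+02 2.000e-01 1.666e+02] [-179.8   -1.2 -179.2] F [-0.1 -0.2 -5.4] op 0.616
shift [-45.8 -29.6  45.8] turn [-0.2 -1.2  0.2] rows 1.7090320163894264
```

```bash
python3 -m jog '255 -12 -9 0 0 -1.2 0;255 -14 -9 0 0 0 0;255 -10 -7 0 0 0 0;255 -5 -3 0 0 0 0;255 0 0 0 0 0 0'|grep -v rot;  python3 -m jog '255 0 0 0 0 0 0'|grep pos;  python3 -c "
from h import *
to(622,-29,120,180.6)
for n in ('top','side'): cv2.imwrite(f'pics/{n}6.png',optics.grab_frame(n)[100:400,150:550,::-1].repeat(2,0).repeat(2,1))
"
```

```text
clock: 21.03
eef_pos: [618.1, -28.4, 160.7]
contact_force: [0.2, 0.7, -5.8]
opening: 0.619
eef_pos: [617.7, -28.4, 160.2]
t 21.12 at [617.7 -28.4 160.2] [-179.8   -0.3 -179.2] F [-0.   1.1 -5.7] op 0.613
shift [-4.5 -0.6 40.2] turn [-0.2 -0.3  0.2] rows 0.9700943965501487
```

View pics/side6.png

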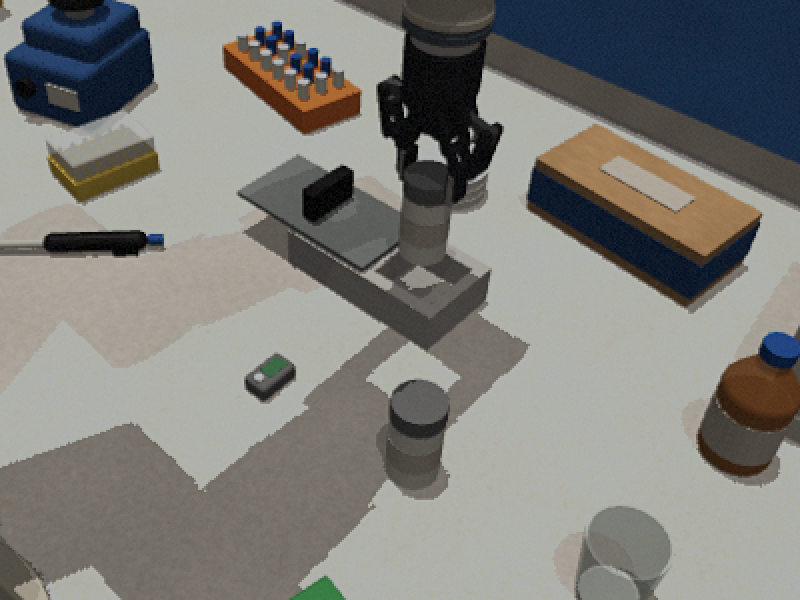

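View pics/top6.png

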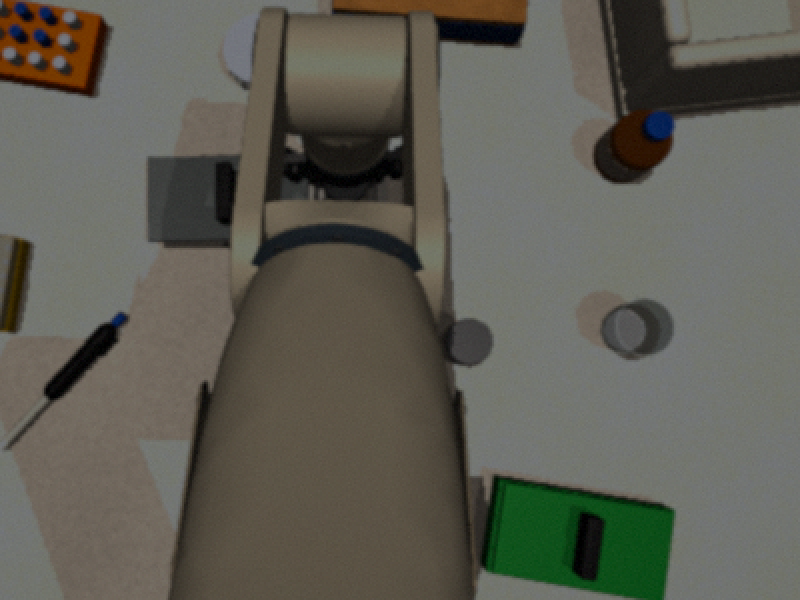

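The jar hangs upright above the open well; in the side view the jar base is at (425,262) and the well at (425,275). I'll lower it in stages.

```bash
python3 -m jog '255 -4 0 6 0 -0.3 0;255 -2 0 8 0 0 0;255 0 0 6 0 0 0;255 0 0 0 0 0 0'|grep -v rot;  python3 -c "
from h import *
to(622,-29,88,180.6)"
```

```text
clock: 21.55
eef_pos: [622.8, -26.8, 139.1]
contact_force: [-0.9, -0.8, -7.0]
opening: 0.613
t 21.55 at [622.8 -26.8 139.1] [-1.799e+02  1.000e-01 -1.791e+02] F [-0.9 -0.8 -7. ] op 0.613
shift [ 1.  -2.1 51.1] turn [-0.1  0.1  0.3] rows 1.22669192408464
```

```bash
python3 -m jog '255 0 -2 5 0 0 0;255 0 -1 6 0 0 0;255 0 0 5 0 0 0;255 0 0 0 0 0 0'|grep -v rot;  python3 -c "
from h import *
to(622,-29,88,180.6)
for n in ('side',): cv2.imwrite(f'pics/{n}7.png',cv2.resize(optics.grab_frame(n)[150:300,280:430,::-1],None,fx=4,fy=4))"
```

```text
clock: 21.88
eef_pos: [622.2, -29.8, 120.6]
contact_force: [-0.4, -0.4, -6.4]
opening: 0.612
t 21.88 at [622.2 -29.8 120.6] [-179.9    0.  -179. ] F [-0.4 -0.4 -6.4] op 0.612
shift [ 0.2  0.9 32.6] turn [-0.1  0.   0.4] rows 0.7816135631266873
```

View pics/side7.png

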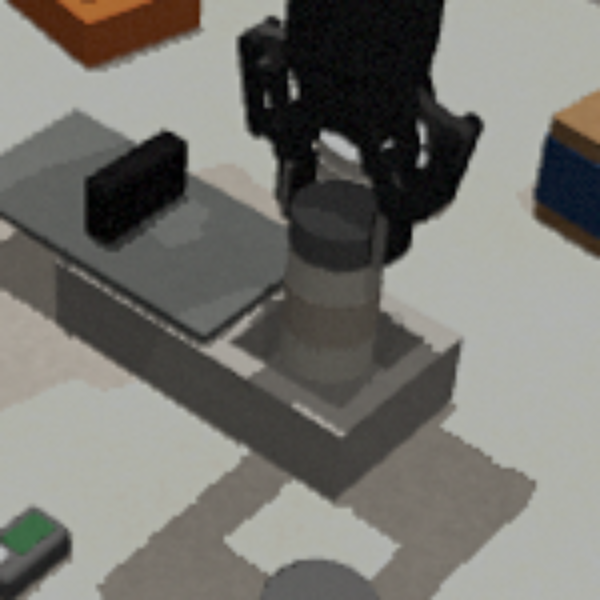

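The jar base is at about (330,365), inside the well outline and centred. Continuing down.

```bash
python3 -m jog '255 0 1 5 0 0 0;255 0 0 6 0 0 0;255 0 0 5 0 0 0;255 0 0 0 0 0 0'|grep -v rot; python3 -m jog '255 0 0 4 0 0 0;255 0 0 3 0 0 0;255 0 0 0 0 0 0'|grep -v rot;  python3 -c "
from h import *
to(622,-29,88,180.6)"
```

```text
clock: 22.27
eef_pos: [622.9, -28.8, 104.0]
contact_force: [-0.6, -1.6, -5.9]
opening: 0.613
clock: 22.52
eef_pos: [622.9, -28.8, 96.1]
contact_force: [-0.0, -0.8, -6.7]
opening: 0.614
t 22.52 at [622.9 -28.8  96.1] [-1.799e+02  1.000e-01 -1.791e+02] F [-0.  -0.8 -6.7] op 0.614
shift [ 0.9 -0.1  8.1] turn [-0.1  0.1  0.3] rows 0.19479383714679707
```

```bash
python3 -m jog '255 0 0 3 0 0 0;255 0 0 2 0 0 0;255 0 0 0 0 0 0'|grep -v rot; python3 -m jog '255 0 0 1.5 0 0 0;255 0 0 0 0 0 0'|grep -v rot;python3 -m jog '255 0 0 1 0 0 0;255 0 0 0 0 0 0'|grep -v rot
```

```text
clock: 22.77
eef_pos: [623.1, -28.8, 90.7]
contact_force: [-0.0, -0.2, -5.6]
opening: 0.618
clock: 22.93
eef_pos: [623.2, -28.9, 89.1]
contact_force: [-0.4, 0.6, -6.3]
opening: 0.613
clock: 23.1
eef_pos: [623.5, -28.9, 88.3]
contact_force: [0.5, -0.1, -5.5]
opening: 0.611
```

```bash
python3 -m jog '255 0 0 1 0 0 0'|grep -v rot; python3 -m jog '255 0 0 1 0 0 0'|grep -v rot;python3 -m jog '255 0 0 1 0 0 0'|grep -v rot
```

```text
clock: 23.18
eef_pos: [623.9, -29.0, 88.0]
contact_force: [-3.1, -0.7, 9.5]
opening: 0.616
clock: 23.27
eef_pos: [624.4, -29.0, 88.1]
contact_force: [-4.5, -0.1, 7.3]
opening: 0.615
clock: 23.35
eef_pos: [624.6, -29.0, 88.2]
contact_force: [-4.3, 0.8, 4.4]
opening: 0.618
```

It touched the floor at the expected height. Release, rise and move off.

```bash
python3 -m jog '0 0 0 0 0 0 0;0 0 0 0 0 0 0;0 0 0 0 0 0 0;0 0 0 0 0 0 0;0 0 0 0 0 0 0' |grep -v rot; python3 -m jog '0 0 0 0 0 0 0;0 0 0 -8 0 0 0;0 0 0 -20 0 0 0;0 0 0 -30 0 0 0;0 0 0 -30 0 0 0' |grep -v rot; python3 -m jog '0 10 20 -20 0 0 0;0 25 30 0 0 0 0;0 30 30 0 0 0 0;0 30 35 0 0 0 0;0 30 35 0 0 0 0'|grep -v rot;python3 -m jog '0 30 35 0 0 0 0;0 30 35 0 0 0 0;0 15 30 0 0 0 0;0 0 15 0 0 0 0;0 0 0 0 0 0 0'|grep -v rot;python3 -m jog '0 0 0 0 0 0 0;0 0 0 0 0 0 0;0 0 0 0 0 0 0'|grep -v rot; python3 -c "
from h import *
for n in ('top','side'): cv2.imwrite(f'pics/{n}8.png',optics.grab_frame(n)[100:400,150:550,::-1].repeat(2,0).repeat(2,1))
"
```

```text
clock: 23.77
eef_pos: [627.4, -29.1, 90.7]
contact_force: [-0.2, -0.3, 0.0]
opening: 1.001
clock: 24.18
eef_pos: [622.2, -28.6, 175.6]
contact_force: [0.8, 0.2, 0.5]
opening: 1.0
clock: 24.6
eef_pos: [507.2, 111.7, 206.0]
contact_force: [0.8, 0.9, -0.2]
opening: 0.998
clock: 25.02
eef_pos: [430.0, 225.0, 208.0]
contact_force: [-0.4, -0.0, -0.4]
opening: 0.998
clock: 25.27
eef_pos: [430.1, 224.7, 209.1]
contact_force: [-0.2, -0.1, -0.8]
opening: 1.003
```

View pics/side8.png

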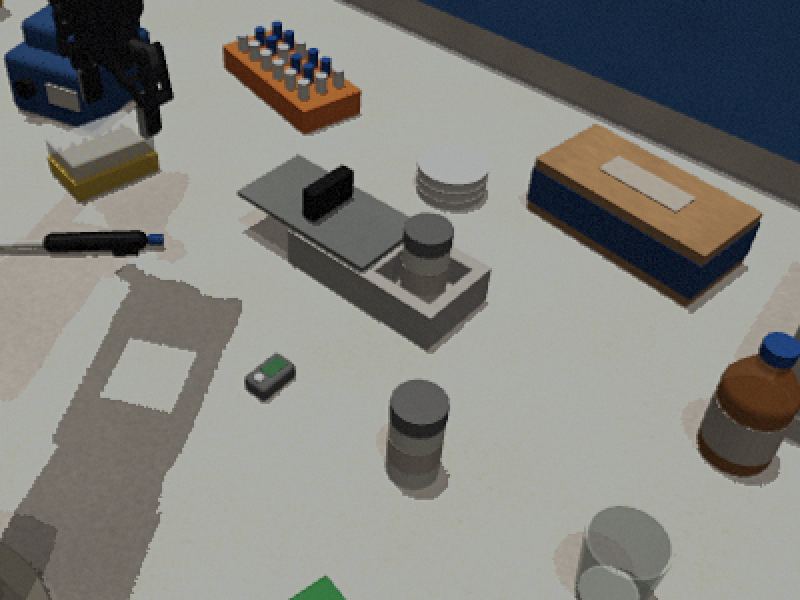

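View pics/top8.png

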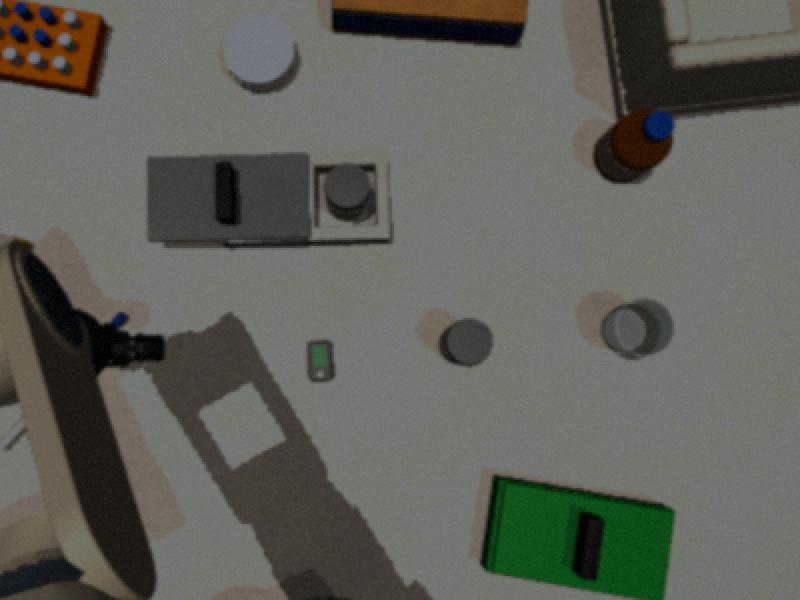

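The heavy jar stands upright in the well, with its cap at (428,232) in the side view and (347,186) in the top view. The right jar stands upright on the bench. One last numeric check, then I'll hand in.

```bash
python3 -c "
from h import *
print(ray('top',(150+347/2,100+186/2),112),ray('side',(150+428/2,100+232/2),112))
print(ticket.sign_off())"
```

```text
[621.64985232 -31.37556324] [616.10423121 -34.90150829]
the job is handed in; nothing more can be done
None
```

The heavier jar, which was the left one, now stands in the block's -y well. The lighter right jar is back on the bench, and the job is handed in; no verdict was reported.

- **Cover:** I gripped the handle and tried +y first. It slid freely at 3–4 N to its end, at about +97 mm of hand travel. There the wrist force rose to 46 N before I backed off. The -y well was left fully open.
- **Weighing:** The left jar read about 6.2 N in the hand (again about 6.3 N on the second lift) and the right about 2.9 N. So the left jar is the full one.
- **Setting down:** Both jars touched the bench gently, with wrist peaks of about 15–19 N. The left jar reached the well floor at the expected height, with a peak of about 10 N, before I released it.
- **Last checks:** Both views show both jars upright, the gripper clear of everything and the bystanders in view where they were; the arm hid part of the pipette in the top view.
- **Disagreement:** The two views disagree slightly on where the jar's cap is: (622, -31) from the top view and (616, -35) from the side. Against the measured well centre of about (622, -29), those are about 2 and 8 mm off, both inside the 22 mm limit.

The run took about 25 s of the 61 s allowed.

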